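# Stop the reagent shaker and stand the fallen cartridge in its empty bay

## Robot

A 7-joint arm with a two-finger parallel gripper is mounted at the origin on the work surface. World frame = base frame: x ahead of the robot, y to its left, z up, the work surface at z = 0. Lengths are in m, angles in rad, forces in N, time in s.
With the tool pointing down it reaches from about 0.425 to 0.875 m from the base axis. Payload 8.4 kg.
Tool frame: the origin (TCP) lies on the centre line of the jaws, within the pads' length; the fingertips stand 14 mm ahead of it and the grasp point (between the pads) lies 5 mm behind it; z points along the fingers, y is the line along which they close (so a half turn about z gives the same grasp; the last joint's range is limited). The gripper opens to 85 mm and grips with 20 to 120 N. Pads are 22 mm wide; open, the fingers measure 114 mm over their backs; the gripper's body (76 mm by 85 mm) begins 54 mm behind the grasp point. The pads swing forward as they close: fully open they stand 13 mm farther back than shut.
Start: joints at [1.208, 0.333, 0.04, 1.465, -0.013, 1.343, -0.059], TCP at [0.169, -0.627, 0.245] pointing down, gripper open.
Joint ranges: [-2.58, 2.58], [-0.38, 2.09], [-1.3, 1.39], [0.25, 2.4], [-1.5, 4.64], [0.08, 2.09], [-2.65, 2.65]. Speed limits (rad/s): [2.22, 2.22, 2.79, 2.79, 3.14, 3.14, 3.14].

## Interface

Orientations are given as a unit quaternion [w, x, y, z].
In Python, from station import arm, grab_frame, job gives the robot as it stands. The module is installed in compiled form; this text tells all that it offers.
- The arm moves only by the tool drive_tool, never from a script. Its argument "moves" is a list that holds one entry, the list of rows, each a list of 7 numbers: the shift along the tool's x, y, z scaled (see below), then the turn, a rotation vector about the tool's x, y, z scaled (see below), then the gripper's target within -1 to 1 (shut at 1, half-way at 0, fully open at -1). A call has 1 to 20 rows; each row is the pose to reach, as a shift and turn from the pose commanded when the call began, along the tool's axes at that moment; what a row does not reach only later rows make up. The controller multiplies each number of a shift by 20 cm and each number of a turn by pi/4 rad. A row lasts 1/12 s, in which the tool goes at most 41.7 mm and 7.16 degrees, less where a joint would pass 70% of its speed; a pose out of reach is approached as far as the arm can. A call with a number of a shift or a turn outside -1 to 1 is refused whole. A call with a gripper value outside its range is refused whole. The fingers move at their own pace and stop on an object; "squeeze" is the grip in N (left out, the last holds). Time passes only in rows, so rows that repeat a pose let the fingers close. It gives the time, the measured TCP pose, the force, the opening and the grip force at its end, in the units of the state.
- arm.get_state(): the state, without advancing time (a new reading comes with each control period).
- grab_frame(name): name is "side" or "top"; returns a dict with "color" (420x560x3 uint8, red, green, blue), "fovy" (degrees; the focal length in pixels is half the picture's height over the tangent of half this angle, whatever the lens; pixels are square), "cx", "cy" (the principal point, pixels), "extrinsics" (4x4, takes a point from camera to world coordinates). Camera axes: x right, y up, looking along -z (the intrinsics and any distortion apply to the point x, -y, -z); pixel columns grow to the right and rows downward; lengths in m; the calibration is good to about 2 mm. A picture is of the moment at which its call begins. There is no depth.
- job.close_job(): hands the job in; it is judged then, once.
The state is a dict: "t": time; "qpos": joint angles; "dq": joint speeds; "tau": joint torques, N m; "position": TCP position; "orientation": TCP orientation; "ft_force": force on the tool from outside, world axes, zero at the start; "ft_torque": the same for the moment, N m; "grip_width": finger opening in m; "gripper_force": force on a finger pad.
Only numpy, scipy, OpenCV 4.12 (cv2) and the standard library are available. Lean on these libraries where they do the work, as an engineer would, in place of code of your own. Each camera call takes 0.05 s, during which the arm holds its last target. There are 200 camera calls.

## Task

First switch the reagent shaker off by turning its blue dial anticlockwise (seen from above) as far as it goes, and leave it off. Then pick up the blue-topped reagent cartridge lying on the bench and stand it upright, blue top up, fully home in the shaker's empty bay, lowering it in gently rather than dropping it, and let go; either broad face may face forward. Do not shift or knock over the other cartridges and the things standing about.

Things in the scene. Friction and masses are not known exactly. Their poses are not given: they have to be found in the camera images.
- cartridge: Fallen reagent cartridge: plain block 90 x 46 x 28 mm, pale plastic, blue top (last 14 mm of its length, same section), about 0.13 kg, lying on a broad face at the start. Origin at the centre of the broad face then underneath; x axis from foot to blue top, y across the width, z through the thickness (it fills x -45..45, y -23..23, z 0..28 mm)
- cartridge_foot (a point): Centre of the cartridge's foot end (the far end from the blue top), 28 x 46 mm
- cartridge_top (a point): Centre of the cartridge's blue top end
- shaker: Reagent shaker, fixed, white, 165 (x) by 196 (y) mm, deck 30 mm high. Origin under its centre, z up, x from dial to bays. Three bays in a row: x = 42, y = -54, 0, 54 mm. Row ends: white cheeks (8 mm thick at y = +-86.5, 56 mm long) 125 mm high, as high as the tops of the seated cartridges. Only 8 mm lies between cartridges, so fingers fit only on their broad sides (along x)
- bay_empty: The empty bay, one of the three: a fixed aluminium block 56 mm (x) by 54 mm (y) by 35 mm high whose underside is 30 mm above the bench, with a rectangular well 31 mm (x) by 49 mm (y), 30 mm deep, with chamfered rim. Axes as the shaker's. Origin at the centre of its underside
- bay_empty_floor (a point): Centre of the floor of the empty bay's well, 35 mm above the bench
- bay_empty_mouth (a point): Centre of the mouth of the empty bay's well, 65 mm above the bench
- dial (a joint): Speed dial of the shaker: angle in rad, 0 at the anticlockwise end stop (off), growing clockwise seen from above, up to 2.4
- dial_grip (a point): On the dial's vertical axis, 67 mm above the bench: the point to grip. Grip bar 42 mm long, 14 mm thick, 30 mm tall on a 44 mm disc, its top 7 mm above the point; x axis along the bar, turning with it (off: along the shaker's x). The dial's axis is at x = -45, y = 0 mm on the shaker
- cartridge_green: Bystander: green-topped cartridge standing in another bay, 28 x 46 x 90 mm, origin at the centre of its foot, z up
- cartridge_yellow: Bystander: yellow-topped cartridge standing in another bay, 28 x 46 x 90 mm, origin at the centre of its foot, z up
- cup: Bystander: open white plastic specimen cup, 42 mm across, 55 mm high, loose on the bench; origin at its underside centre
- jar: Bystander: small white jar with red lid, 44 mm across, 50 mm high, loose; origin at its underside centre
- timer: Bystander: flat yellow timer, 50 x 50 x 18 mm, loose; origin at its underside centre
- wash_bottle: Bystander: white bottle, 48 mm across, 130 mm high, loose; origin at its underside centre
- amber_bottle: Bystander: amber bottle with black cap, 48 mm across, 85 mm high, loose; origin at its underside centre
Mind the look-alikes: they are no part of the job. Leave any purple or red look-alike of the cartridge alone.

How it is judged:
By the outcome, as a careful person would: the job done as asked, in the order asked, and still so for the second after the job is handed in, with the robot touching nothing.
It also fails if it takes over 72 s, if anything falls off the work surface, if the arm or the gripper's body presses on something with over 40 N, if the wrist force passes 120 N, or if a joint passes its speed limit or range.

## Working session

There is one attempt and no reset: what is moved stays moved. The work goes in short steps, Python scripts to look and compute and a tool call to move; the robot and the scene stay as the last step left them, time stands still between calls to the robot, and variables do not carry over. Pictures are saved under pics/ and viewed, at most 11 in all, crops included, and the job is handed in when it is done.

Besides the shell and the picture viewer there is one more tool, called after "Request:" as name([rows], argument=value, ...), one row to a line, values as JSON. drive_tool: Moves the arm, as the interface text tells. Its arguments: {"type":"object","properties":{"moves":{"type":"array","items":{"type":"array","items":{"type":"array","items":{"type":"number","minimum":-1,"maximum":1}}}},"squeeze":{"type":"number"}},"required":["moves"]}

```bash
mkdir -p pics; python3 - <<'E'
from station import arm, grab_frame
import cv2, numpy as np, pickle
s=arm.get_state(); print(s)
for n in("side","top"):
    f=grab_frame(n); pickle.dump(f,open(n+'0.pkl','wb'))
    cv2.imwrite(f'pics/{n}0.png',f['color'][...,::-1]); print(n,{k:v for k,v in f.items() if k!='color'})
E
```

```text
{'t': 0.0, 'qpos': array([ 1.20779577,  0.33389037,  0.0398667 ,  1.46628601, -0.01343854,
        1.34324588, -0.05849481]), 'dq': array([-0.0012592 , -0.00016652, -0.00170399,  0.00010074,  0.00044148,
       -0.00066382, -0.00093082]), 'tau': array([-1.54084591e-03, -6.58552551e+01,  1.36409730e+00, -4.05557656e+01,
        1.64829724e-02,  1.25583995e-02, -1.16528568e-05]), 'position': array([ 0.16936943, -0.62710835,  0.24442716]), 'orientation': array([-7.70105373e-04,  9.91314396e-01,  1.31511050e-01, -1.35548368e-04]), 'ft_force': array([-0.55860022,  0.39528192, -0.76483404]), 'ft_torque': array([-0.0293206 , -0.02004326, -0.00680371]), 'gripper_force': 0.0, 'grip_width': 0.08540695382863644}
side {'fovy': 45.960839368334234, 'cx': 269.7100599932607, 'cy': 202.29727860865518, 'extrinsics': array([[ 0.99848814,  0.04614489, -0.02986764,  0.47992472],
       [-0.05370326,  0.70307807, -0.70908194, -0.74867439],
       [-0.01172122,  0.7096139 ,  0.70449324,  0.81398299],
       [ 0.        ,  0.        ,  0.        ,  1.        ]])}
top {'fovy': 57.9885435442972, 'cx': 280.94433142577094, 'cy': 210.8277333999545, 'extrinsics': array([[-0.00304469,  0.99502777, -0.09955131,  0.42559964],
       [-0.9998729 , -0.00147126,  0.01587485,  0.02669856],
       [ 0.01564945,  0.099587  ,  0.99490579,  0.93241589],
       [ 0.        ,  0.        ,  0.        ,  1.        ]])}
```

View pics/top0.png

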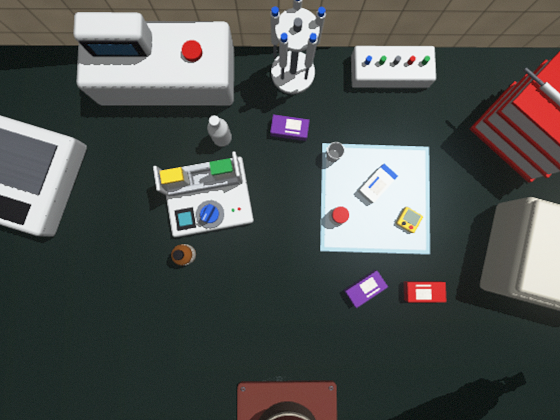

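View pics/side0.png

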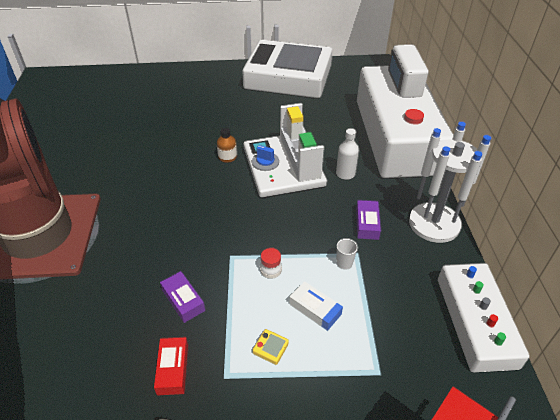

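The top view shows the shaker at (205,200): yellow at (172,176), green at (221,167), empty middle bay between them, and the dial at (209,214). The pale cartridge lies on the mat at (378,184).
In the side view the cartridge is at (316,306), with its blue end at about (329,315).
Things it could be confused with, in top pixels:
- purple blocks at (290,127) and (366,289)
- red block at (426,292)
- yellow timer at (410,220)

The one I want is the pale block with the blue end on the mat, at (378,184). I'll check that in a close crop.

```bash
python3 - <<'E'
import cv2, numpy as np, pickle
t=pickle.load(open('top0.pkl','rb'))['color'];s=pickle.load(open('side0.pkl','rb'))['color']
c=lambda im,x,y,w,h:cv2.resize(im[y:y+h,x:x+w],(400,300),interpolation=cv2.INTER_CUBIC)
o=np.vstack([np.hstack([c(t,345,150,80,60),c(s,270,268,96,72)]),np.hstack([c(t,146,140,120,90),c(s,230,96,120,90)])])
cv2.imwrite('pics/crop0.png',o[...,::-1])
E
```

```text
(no output)
```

View pics/crop0.png

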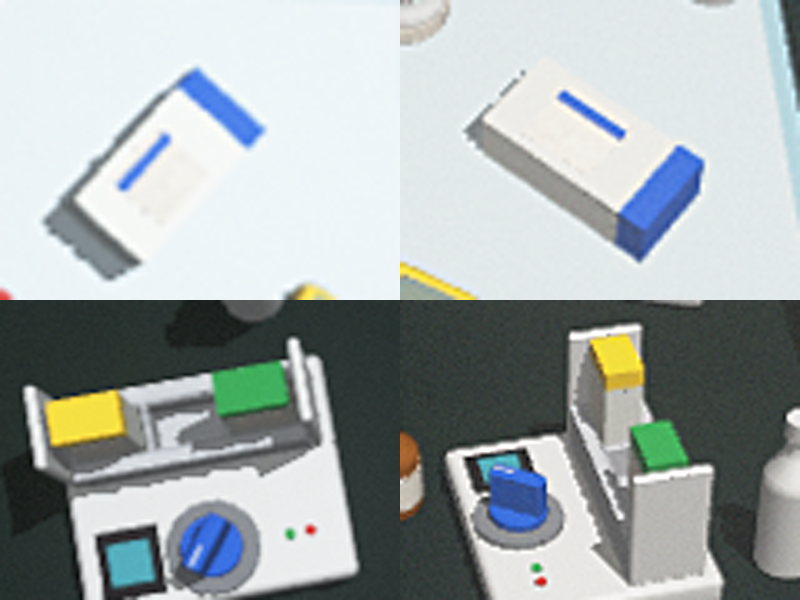

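The crop confirms it: a pale block with a blue end cap at about (391,169) in the top view. The middle bay is empty, and the dial bar is turned about 35° clockwise from the shaker's x axis. Next I'll measure.

```bash
cat > h.py <<'E'
import cv2, numpy as np, pickle
def ray(f,p):
    k=f['color'].shape[0]/2/np.tan(np.radians(f['fovy']/2)); E=f['extrinsics']
    d=E[:3,:3]@np.array([(p[0]-f['cx'])/k,-(p[1]-f['cy'])/k,-1]); return E[:3,3],d/np.linalg.norm(d)
def plane(f,p,z):
    o,d=ray(f,p); return o+d*(z-o[2])/d[2]
def proj(f,P):
    k=f['color'].shape[0]/2/np.tan(np.radians(f['fovy']/2)); E=f['extrinsics']
    c=E[:3,:3].T@(np.asarray(P)-E[:3,3]); return f['cx']-k*c[0]/c[2], f['cy']+k*c[1]/c[2]
def tri(f,p,g,q):
    a,d=ray(f,p);b,e=ray(g,q); s=np.linalg.lstsq(np.c_[d,-e],b-a,rcond=None)[0]
    P,Q=a+s[0]*d,b+s[1]*e; return (P+Q)/2,np.linalg.norm(P-Q)
def blob(f,box,hue,smin=110,vmin=60):
    x,y,w,h=box; hsv=cv2.cvtColor(f['color'],cv2.COLOR_RGB2HSV)[y:y+h,x:x+w]
    m=cv2.inRange(hsv,(hue[0],smin,vmin),(hue[1],255,255))
    n,l,st,_=cv2.connectedComponentsWithStats(m); i=1+np.argmax(st[1:,4]); m=(l==i).astype(np.uint8)
    c=max(cv2.findContours(m,0,2)[0],key=cv2.contourArea)
    mm=cv2.moments(m,True); 
    return np.array([mm['m10']/mm['m00']+x,mm['m01']/mm['m00']+y]),st[i,4],cv2.boxPoints(cv2.minAreaRect(c))+[x,y],m,hsv
E
python3 - <<'E'
from h import *
np.set_printoptions(precision=4,suppress=True)
t,s=[pickle.load(open(n+'0.pkl','rb')) for n in('top','side')]
B=(100,125)
c,a,box,_,_=blob(t,(375,155,30,28),B); print('cap top',c,a); P=np.array([plane(t,p,.028) for p in box])
print(P, 'sides',np.linalg.norm(P-np.roll(P,-1,0),axis=1),'c',plane(t,c,.028))
c,a,box,_,_=blob(t,(365,174,18,18),B,70); P=np.array([plane(t,p,.028) for p in box]); print('stripe',c,a,plane(t,c,.028),P)
for n,hue,bt,bs,hb in(('yellow',(20,32),(155,160,35,30),(280,100,30,30),0),('green',(55,80),(205,150,35,32),(295,128,30,30),0)):
    c,a,box,m,hsv=blob(t,bt,hue,110,40)
    print(n,c,a,[plane(t,p,.125)[:2] for p in box],plane(t,c,.125), 'V',np.percentile(hsv[...,2][m>0],[5,25,50,75,95]))
    c,a,box,m,hsv=blob(s,bs,hue,110,40); V=hsv[...,2]; print(' side',c,a,np.percentile(V[m>0],[5,25,50,75,95]))
c,a,box,m,hsv=blob(t,(195,198,30,30),B,90,40); print('dial',c,a,[plane(t,p,.074)[:2] for p in box],plane(t,c,.074),np.percentile(hsv[...,2][m>0],[5,25,50,75,95]))
E
```

```text
cap top [388.7079 171.0562] 89
[[ 0.6239 -0.2305  0.028 ]
 [ 0.6326 -0.2384  0.028 ]
 [ 0.602  -0.271   0.028 ]
 [ 0.5935 -0.2631  0.028 ]] sides [0.0117 0.0446 0.0117 0.0446] c [ 0.6131 -0.2505  0.028 ]
stripe [373.25   182.0625] 32 [ 0.5859 -0.212   0.028 ] [[ 0.5763 -0.1989  0.028 ]
 [ 0.5996 -0.2227  0.028 ]
 [ 0.5959 -0.2263  0.028 ]
 [ 0.5726 -0.2025  0.028 ]]
yellow [171.2553 175.1246] 329 [array([0.5954, 0.277 ]), array([0.6037, 0.2285]), array([0.5725, 0.2227]), array([0.5643, 0.271 ])] [0.584  0.2497 0.125 ] V [130.8 237.  246.  246.  250.6]
 side [294.8683 114.2683] 205 [111.2 208.  243.  244.  250.8]
green [220.5662 166.0927] 302 [array([0.6148, 0.1701]), array([0.6234, 0.124 ]), array([0.593 , 0.1183]), array([0.5845, 0.1642])] [0.6038 0.1441 0.125 ] V [ 98.35 166.25 175.   176.   179.  ]
 side [307.5419 139.2235] 179 [118.9 168.5 180.  182.  188.1]
dial [209.0144 213.2924] 277 [array([0.5274, 0.197 ]), array([0.5273, 0.1562]), array([0.4863, 0.1556]), array([0.4864, 0.1962])] [0.5061 0.1762 0.074 ] [109. 173. 209. 226. 230.]
```

```bash
python3 - <<'E'
from h import *
np.set_printoptions(precision=4,suppress=True)
t,s=[pickle.load(open(n+'0.pkl','rb')) for n in('top','side')]
B=(100,125); R={}
for n,hue,bt,bs,v,vs in(('yellow',(20,32),(155,160,35,30),(280,100,30,30),228,225),('green',(55,80),(205,150,35,32),(295,128,30,30),160,165)):
    c,a,box,m,_=blob(t,bt,hue,110,v); d,e,_,_,_=blob(s,bs,hue,110,vs)
    R[n]=plane(t,c,.125); print(n,a,e,'top',R[n],'side',plane(s,d,.125),'tri',tri(t,c,s,d),'sides',[np.linalg.norm(plane(t,box[i],.125)-plane(t,box[i-1],.125)) for i in(0,1)])
y=R['yellow']-R['green'];print('bay',(R['yellow']+R['green'])/2,'yaw',np.degrees(np.arctan2(y[1],y[0]))-90,np.linalg.norm(y))
for v in(200,218):
    c,a,box,m,_=blob(t,(195,198,30,30),B,90,v); P=np.array([plane(t,p,.074) for p in box])
    ys,xs=np.nonzero(m);w=np.array([plane(t,(x+195,yy+198),.074)[:2] for x,yy in zip(xs,ys)])
    ev,V=np.linalg.eigh(np.cov(w.T)); ax=V[:,1]*np.sign(V[0,1]); print('dial',a,plane(t,c,.074),'yaw',np.degrees(np.arctan2(ax[1],ax[0])),'ext',np.sqrt(ev*12))
c,a,_,m,_=blob(s,(245,140,40,40),B,90,60);print('dial side blob',c,a,plane(s,c,.066))
# cartridge pale body: brighter than mat, low-blue cast
f=t['color'][160:210,355:400].astype(int); print('mat',t['color'][160,365],'body',t['color'][192,372],t['color'][188,380])
d,_,_,_,_=blob(s,(300,290,50,45),B,110,60); print('cap side',d)
for n,p,z in(('cup',(335,150),.055),('jar',(341,215),.05),('timer',(411,220),.018),('amber',(182,254),.085),('wash',(214,122),.13),('purple',(290,127),.028)): print(n,plane(t,p,z)[:2])
E
```

```text
yellow 259 129 top [0.5849 0.2509 0.125 ] side [0.5861 0.2494 0.125 ] tri (array([0.5858, 0.2514, 0.1235]), np.float64(0.0011332244430738508)) sides [np.float64(0.026779807555785278), np.float64(0.04495093740575131)]
green 242 138 top [0.6042 0.1447 0.125 ] side [0.6046 0.1434 0.125 ] tri (array([0.6046, 0.1449, 0.1238]), np.float64(0.000385312759703246)) sides [np.float64(0.026407851374932952), np.float64(0.04503123288555374)]
bay [0.5945 0.1978 0.125 ] yaw 10.278625806734254 0.10793576425991602
dial 89 [0.5111 0.1822 0.074 ] yaw -27.360470684645726 ext [0.0183 0.0365]
dial 59 [0.5094 0.1804 0.074 ] yaw -26.05161168519281 ext [0.0094 0.0374]
dial side blob [264.8125 155.227 ] 304 [0.5086 0.1632 0.066 ]
mat [236 244 247] body [246 248 247] [242 241 235]
cap side [332.043  315.9749]
cup [ 0.6581 -0.1159]
jar [ 0.5039 -0.1281]
timer [ 0.4942 -0.3042]
amber [0.4147 0.2325]
wash [0.7001 0.1588]
purple [ 0.7228 -0.0106]
```

```bash
cat >> h.py <<'E'
from scipy.spatial.transform import Rotation as Ro
def Rt(yaw,tilt=0):
    a=np.radians(yaw); c,s=np.cos(a),np.sin(a)
    return Ro.from_matrix(np.array([[c,s,0],[s,-c,0],[0,0,-1]]))*Ro.from_rotvec([0,np.radians(tilt),0])
def cur():
    from station import arm
    s=arm.get_state(); return s['position'],Ro.from_quat(s['orientation'][[1,2,3,0]])
def plan(*tg):
    """targets (x,y,z,yaw,tilt): prints the scaled move of each from the one before"""
    p,R=cur()
    for x,y,z,yaw,tilt in tg:
        q,S=np.array([x,y,z]),Rt(yaw,tilt)
        d=R.inv().apply(q-p)/.2; r=(R.inv()*S).as_rotvec()/(np.pi/4)
        print(np.round(d,3).tolist(),np.round(r,3).tolist(),'rows>=%d'%np.ceil(max(np.linalg.norm(d)*.2/.0417,np.linalg.norm(r)*45/7.16)))
        p,R=q,S
def st():
    from station import arm
    s=arm.get_state(); p,R=cur(); m=R.as_matrix()
    print('t%.2f'%s['t'],np.round(p,4),'xyaw %.1f zdir'%np.degrees(np.arctan2(m[1,0],m[0,0])),np.round(m[:,2],3),'q',np.round(s['qpos'],2),'w %.4f'%s['grip_width'],'F',np.round(s['ft_force'],1),np.round(s['gripper_force'],1))
E
python3 -c "
from h import *
plan((.35,-.53,.245,-1,0),(.46,-.36,.245,-26.5,0),(.50,-.16,.22,-26.5,0),(.509,.03,.17,-26.5,0),(.509,.182,.14,-26.5,0),(.509,.182,.065,-26.5,0))"
```

```text
[0.999, -0.234, -0.002] [-0.002, 0.0, 0.358] rows>=5
[0.535, -0.859, 0.0] [0.0, 0.0, 0.567] rows>=5
[-0.267, -0.984, 0.125] [0.0, 0.0, 0.0] rows>=5
[-0.384, -0.87, 0.25] [0.0, 0.0, 0.0] rows>=5
[-0.339, -0.68, 0.15] [0.0, 0.0, 0.0] rows>=4
[0.0, 0.0, 0.375] [0.0, 0.0, 0.0] rows>=2
```

Request:
drive_tool([
  [[0.999,-0.234,0,0,0,0.358,0],[0.999,-0.234,0,0,0,0.358,0],[0.999,-0.234,0,0,0,0.358,0],[0.999,-0.234,0,0,0,0.358,0],[0.999,-0.234,0,0,0,0.358,0]],
], squeeze=30)

```text
t: 0.52
position: [0.3514, -0.5289, 0.245]
orientation: [-0.0, 1.0, -0.009, -0.0]
ft_force: [1.6, -0.2, 1.1]
grip_width: 0.0428
gripper_force: 0.0
```

Request:
drive_tool([
  [[0.535,-0.859,0,0,0,0.567,0],[0.535,-0.859,0,0,0,0.567,0],[0.535,-0.859,0,0,0,0.567,0],[0.535,-0.859,0,0,0,0.567,0],[0.535,-0.859,0,0,0,0.567,0]],
])

```text
t: 0.93
position: [0.4606, -0.3584, 0.245]
orientation: [-0.0, 0.973, -0.232, -0.0]
ft_force: [0.7, -0.6, 0.1]
grip_width: 0.0423
gripper_force: 0.0
```

Request:
drive_tool([
  [[-0.267,-0.984,0.125,0,0,0,0],[-0.267,-0.984,0.125,0,0,0,0],[-0.267,-0.984,0.125,0,0,0,0],[-0.267,-0.984,0.125,0,0,0,0],[-0.267,-0.984,0.125,0,0,0,0]],
])

```text
t: 1.35
position: [0.5, -0.1579, 0.2199]
orientation: [-0.0, 0.973, -0.229, -0.0]
ft_force: [1.9, -0.6, 0.3]
grip_width: 0.0425
gripper_force: 0.0
```

```bash
python3 -c "
from h import *
st();plan((.509,.03,.17,-26.5,0),(.509,.182,.14,-26.5,0),(.509,.182,.065,-26.5,0))"
```

```text
t1.35 [ 0.5    -0.1579  0.2199] xyaw -26.5 zdir [-0.  0. -1.] q [ 0.45  0.11 -0.24  1.79  0.03  1.24 -1.84] w 0.0425 F [ 1.9 -0.6  0.3] 0.0
[-0.378, -0.861, 0.25] [-0.0, 0.0, 0.001] rows>=5
[-0.339, -0.68, 0.15] [0.0, 0.0, 0.0] rows>=4
[0.0, 0.0, 0.375] [0.0, 0.0, 0.0] rows>=2
```

Request:
drive_tool([
  [[-0.378,-0.861,0.25,0,0,0,0],[-0.378,-0.861,0.25,0,0,0,0],[-0.378,-0.861,0.25,0,0,0,0],[-0.378,-0.861,0.25,0,0,0,0],[-0.378,-0.861,0.25,0,0,0,0]],
])

```text
t: 1.77
position: [0.5084, 0.0316, 0.1693]
orientation: [-0.0, 0.974, -0.228, -0.001]
ft_force: [0.2, -0.1, -0.5]
grip_width: 0.0424
gripper_force: 0.0
```

Request:
drive_tool([
  [[-0.339,-0.68,0.15,0,0,0,0],[-0.339,-0.68,0.15,0,0,0,0],[-0.339,-0.68,0.15,0,0,0,0],[-0.339,-0.68,0.15,0,0,0,0],[-0.339,-0.68,0.15,0,0,0,0]],
])

```text
t: 2.18
position: [0.5072, 0.1867, 0.1392]
orientation: [-0.001, 0.974, -0.225, -0.001]
ft_force: [-1.0, -0.4, 1.0]
grip_width: 0.0427
gripper_force: 0.0
```

```bash
python3 -c "
from h import *
st();plan((.509,.182,.065,-26.5,0),(.509,.182,.065,12.3,0))"
```

```text
t2.18 [0.5072 0.1867 0.1392] xyaw -26.0 zdir [-0.002  0.003 -1.   ] q [ 0.02  0.24 -0.51  1.84  0.13  1.1  -2.56] w 0.0427 F [-1.  -0.4  1. ] 0.0
[0.02, 0.018, 0.371] [-0.002, 0.004, 0.01] rows>=2
[0.0, 0.0, 0.0] [0.0, 0.0, -0.862] rows>=6
```

Request:
drive_tool([
  [[0,0,0,0,0,0,0],[0,0,0,0,0,0,0]],
])

```text
t: 2.35
position: [0.5093, 0.1788, 0.14]
orientation: [0.0, 0.973, -0.229, -0.0]
ft_force: [0.2, -0.4, 0.8]
grip_width: 0.0428
gripper_force: 0.0
```

```bash
python3 -c "
from h import *
st();plan((.509,.182,.065,-26.5,0))"
```

```text
t2.35 [0.5093 0.1788 0.14  ] xyaw -26.5 zdir [-0.001 -0.001 -1.   ] q [ 0.03  0.24 -0.5   1.84  0.13  1.1  -2.56] w 0.0428 F [ 0.2 -0.4  0.8] 0.0
[-0.008, -0.014, 0.375] [0.001, 0.0, -0.0] rows>=2
```

Request:
drive_tool([
  [[-0.008,-0.015,0.15,0,0,0,0],[-0.008,-0.015,0.3,0,0,0,0],[-0.008,-0.015,0.375,0,0,0,0],[-0.008,-0.015,0.375,0,0,0,0],[-0.008,-0.015,0.375,0,0,0,1],[-0.008,-0.015,0.375,0,0,0,1],[-0.008,-0.015,0.375,0,0,0,1],[-0.008,-0.015,0.375,0,0,0,1],[-0.008,-0.015,0.375,0,0,0,1]],
], squeeze=25)

```text
t: 3.1
position: [0.5099, 0.1813, 0.067]
orientation: [0.001, 0.973, -0.23, 0.001]
ft_force: [-2.7, -5.4, 4.5]
grip_width: 0.0136
gripper_force: 26.6
```

```bash
python3 -c "
from h import *
st();plan((.509,.182,.065,13,0))"
```

```text
t3.10 [0.5099 0.1813 0.067 ] xyaw -26.6 zdir [ 0.001 -0.002 -1.   ] q [-0.01  0.32 -0.47  1.9   0.18  0.96 -2.61] w 0.0136 F [-2.7 -5.4  4.5] 26.6
[-0.006, -0.001, 0.01] [0.002, -0.002, -0.88] rows>=6
```

Request:
drive_tool([
  [[0,0,0,0,0,-0.1,1],[0,0,0,0,0,-0.2,1],[0,0,0,0,0,-0.3,1],[0,0,0,0,0,-0.4,1],[0,0,0,0,0,-0.5,1],[0,0,0,0,0,-0.6,1],[0,0,0,0,0,-0.7,1],[0,0,0,0,0,-0.76,1],[0,0,0,0,0,-0.82,1],[0,0,0,0,0,-0.88,1],[0,0,0,0,0,-0.88,1]],
])

```text
t: 4.02
position: [0.5098, 0.1815, 0.067]
orientation: [0.001, 0.993, 0.114, 0.0]
ft_force: [-4.6, -3.5, 5.8]
grip_width: 0.0134
gripper_force: 41.1
```

```bash
python3 -c "
from h import *
st();from station import arm;print(arm.get_state()['ft_torque'])"
```

```text
t4.02 [0.5098 0.1815 0.067 ] xyaw 13.1 zdir [ 0.001 -0.001 -1.   ] q [ 0.08  0.34 -0.59  1.9   0.23  0.97 -1.95] w 0.0134 F [-4.6 -3.5  5.8] 41.1
[-0.77281402  0.95770563 -0.91407161]
```

Request:
drive_tool([
  [[0,0,0,0,0,-0.06,1],[0,0,0,0,0,-0.06,1],[0,0,0,0,0,0.0,1],[0,0,0,0,0,0,0],[0,0,0,0,0,0,0],[0,0,0,0,0,0,0],[0,0,-0.2,0,0,0,0],[0,0,-0.4,0,0,0,0],[0,0,-0.6,0,0,0,0],[0,0,-0.6,0,0,0,0]],
])

```text
t: 4.85
position: [0.5124, 0.1852, 0.1934]
orientation: [-0.001, 0.993, 0.115, 0.005]
ft_force: [1.1, 1.2, 1.3]
grip_width: 0.0429
gripper_force: 0.0
```

```bash
python3 -c "
from h import *
st();plan((.52,.02,.20,-20,0),(.545,-.15,.20,-43.5,0),(.6,-.238,.12,-43.5,-30),(.6,-.238,.022,-43.5,-30))"
```

```text
t4.85 [0.5124 0.1852 0.1934] xyaw 13.2 zdir [ 0.011  0.003 -1.   ] q [ 0.13  0.2  -0.62  1.77  0.13  1.2  -1.87] w 0.0429 F [1.1 1.2 1.3] 0.0
[-0.151, 0.813, -0.035] [-0.005, -0.013, 0.738] rows>=5
[0.408, 0.756, 0.0] [0.0, 0.0, 0.522] rows>=5
[0.502, 0.13, 0.4] [0.0, -0.667, 0.0] rows>=5
[0.245, 0.0, 0.424] [0.0, 0.0, 0.0] rows>=3
```

Request:
drive_tool([
  [[-0.15,0.813,-0.035,0,0,0.738,-0.4],[-0.15,0.813,-0.035,0,0,0.738,-0.4],[-0.15,0.813,-0.035,0,0,0.738,-0.4],[-0.15,0.813,-0.035,0,0,0.738,-0.4],[-0.15,0.813,-0.035,0,0,0.738,-0.4],[-0.15,0.813,-0.035,0,0,0.738,-0.4]],
])

```text
t: 5.35
position: [0.5171, 0.015, 0.1925]
orientation: [0.0, 0.984, -0.179, 0.0]
ft_force: [0.0, 1.0, 0.6]
grip_width: 0.06
gripper_force: 0.0
```

Request:
drive_tool([
  [[0.408,0.756,0,0,0,0.522,-0.4],[0.408,0.756,0,0,0,0.522,-0.4],[0.408,0.756,0,0,0,0.522,-0.4],[0.408,0.756,0,0,0,0.522,-0.4],[0.408,0.756,0,0,0,0.522,-0.4],[0.408,0.756,0,0,0,0.522,-0.4]],
])

```text
t: 5.85
position: [0.5416, -0.1546, 0.1919]
orientation: [0.0, 0.928, -0.372, -0.0]
ft_force: [-0.5, -0.1, -0.1]
grip_width: 0.0595
gripper_force: 0.0
```

```bash
python3 - <<'E'
from h import *
st()
from station import grab_frame
t=grab_frame('top'); c,a,box,m,_=blob(t,(185,188,50,50),(100,125),90,200)
ys,xs=np.nonzero(m);w=np.array([plane(t,(x+185,y+188),.074)[:2] for x,y in zip(xs,ys)])
ev,V=np.linalg.eigh(np.cov(w.T)); ax=V[:,1]*np.sign(V[0,1]); print('dial',a,plane(t,c,.074),np.degrees(np.arctan2(ax[1],ax[0])),np.sqrt(ev*12))
cv2.imwrite('pics/t1.png',t['color'][...,::-1])
plan((.599,-.237,.12,-43.5,-30),(.599,-.237,.022,-43.5,-30))
E
```

```text
t5.85 [ 0.5416 -0.1546  0.1919] xyaw -43.6 zdir [-0. -0. -1.] q [ 0.46  0.21 -0.29  1.74  0.07  1.2  -2.19] w 0.0595 F [-0.5 -0.1 -0.1] 0.0
dial 75 [0.50861803 0.16470748 0.074     ] 9.527132383958946 [0.012416  0.0323165]
[0.5, 0.112, 0.36] [-0.0, -0.666, 0.001] rows>=5
[0.245, 0.0, 0.424] [0.0, 0.0, 0.0] rows>=3
```

View pics/t1.png

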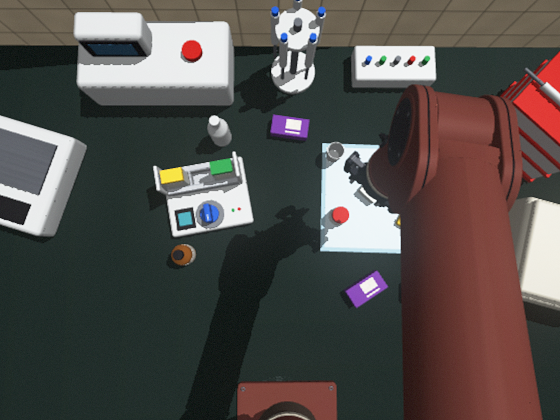

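The dial bar at (209,213) now lies along the shaker's x axis (9.5° against 10.3°), so it is off. The gripper is over the mat near (360,170). Next is the tilted approach to the cartridge.

Request:
drive_tool([
  [[0.5,0.112,0.36,0,-0.666,0,-0.4],[0.5,0.112,0.36,0,-0.666,0,-0.4],[0.5,0.112,0.36,0,-0.666,0,-0.4],[0.5,0.112,0.36,0,-0.666,0,-0.4],[0.5,0.112,0.36,0,-0.666,0,-0.4],[0.5,0.112,0.36,0,-0.666,0,-0.4],[0.5,0.112,0.36,0,-0.666,0,-0.4]],
])

```text
t: 6.48
position: [0.5993, -0.2353, 0.1185]
orientation: [-0.097, 0.897, -0.357, -0.241]
ft_force: [-0.8, 0.7, 1.0]
grip_width: 0.0597
gripper_force: 0.0
```

```bash
python3 - <<'E'
from h import *
st()
from station import grab_frame
s=grab_frame('side'); cv2.imwrite('pics/s1.png',cv2.resize(s['color'][200:380,180:420,::-1],(800,600)))
print([proj(s,p) for p in((.599,-.237,.12),(.599,-.237,.014))])
plan((.599,-.237,.022,-43.5,-30))
E
```

```text
t6.48 [ 0.5993 -0.2353  0.1185] xyaw -43.4 zdir [-0.363  0.346 -0.866] q [ 0.53  0.78 -0.23  1.15 -0.05  1.7  -2.  ] w 0.0597 F [-0.8  0.7  1. ] 0.0
[(np.float64(327.3490680157916), np.float64(275.95531991878687)), (np.float64(323.38221596718216), np.float64(310.0944187963417))]
[0.25, 0.011, 0.426] [-0.002, -0.003, 0.004] rows>=3
```

View pics/s1.png

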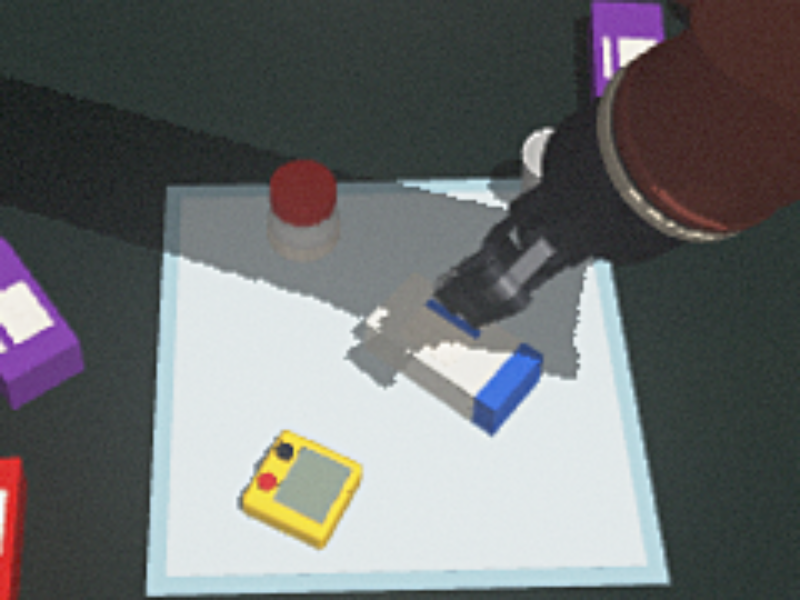

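Request:
drive_tool([
  [[0.1,0.01,0.17,0,0,0,-0.4],[0.19,0.01,0.32,0,0,0,-0.4],[0.25,0.01,0.426,0,0,0,-0.4],[0.25,0.01,0.426,0,0,0,-0.4],[0.25,0.01,0.426,0,0,0,-0.4]],
])

```text
t: 6.95
position: [0.598, -0.2377, 0.0238]
orientation: [-0.096, 0.898, -0.358, -0.239]
ft_force: [0.6, -0.2, 1.0]
grip_width: 0.0598
gripper_force: 0.0
```

```bash
python3 - <<'E'
from h import *
st()
E
```

```text
t6.95 [ 0.598  -0.2377  0.0238] xyaw -43.4 zdir [-0.361  0.343 -0.867] q [ 0.54  0.87 -0.23  1.21 -0.03  1.56 -1.98] w 0.0598 F [ 0.6 -0.2  1. ] 0.0
```

Request:
drive_tool([
  [[0,0,0,0,0,0,1],[0,0,0,0,0,0,1],[0,0,0,0,0,0,1],[0,0,0,0,0,0,1],[0,0,0,0,0,0,1],[0,0,0,0,0,0,1]],
], squeeze=40)

```text
t: 7.45
position: [0.5996, -0.2395, 0.0257]
orientation: [-0.096, 0.898, -0.358, -0.238]
ft_force: [0.4, -0.1, 9.9]
grip_width: 0.045
gripper_force: 42.1
```

```bash
python3 - <<'E'
from h import *
st()
plan((.575,-.215,.17,-43.5,-30),(.56,-.10,.20,-10,0),(.545,-.03,.20,10,45),(.545,-.03,.2,10,60))
E
```

```text
t7.45 [ 0.5996 -0.2395  0.0257] xyaw -43.5 zdir [-0.357  0.344 -0.869] q [ 0.54  0.87 -0.23  1.2  -0.03  1.57 -1.98] w 0.0450 F [ 0.4 -0.1  9.9] 42.1
[-0.508, -0.006, -0.541] [-0.004, -0.006, 0.0] rows>=4
[-0.465, -0.365, 0.095] [-0.195, 0.647, -0.727] rows>=7
[-0.135, -0.332, 0.0] [0.174, 0.99, -0.421] rows>=7
[0.0, 0.0, 0.0] [0.0, 0.333, 0.0] rows>=3
```

Request:
drive_tool([
  [[-0.05,0,-0.087,0,0,0,1],[-0.15,0,-0.25,0,0,0,1],[-0.3,0,-0.4,0,0,0,1],[-0.5,0,-0.54,0,0,0,1],[-0.5,0,-0.54,0,0,0,1],[-0.5,0,-0.54,0,0,0,1]],
])

```text
t: 7.95
position: [0.5757, -0.2167, 0.1711]
orientation: [-0.096, 0.898, -0.358, -0.235]
ft_force: [0.0, 0.4, -1.3]
grip_width: 0.0452
gripper_force: 41.3
```

Request:
drive_tool([
  [[-0.06,-0.05,0.01,-0.03,0.09,-0.1,1],[-0.12,-0.1,0.02,-0.06,0.19,-0.21,1],[-0.18,-0.15,0.03,-0.09,0.28,-0.31,1],[-0.25,-0.2,0.05,-0.11,0.37,-0.42,1],[-0.32,-0.25,0.06,-0.14,0.46,-0.52,1],[-0.39,-0.3,0.08,-0.17,0.55,-0.62,1],[-0.465,-0.365,0.095,-0.195,0.647,-0.727,1],[-0.465,-0.365,0.095,-0.195,0.647,-0.727,1]],
])

```text
t: 8.62
position: [0.5582, -0.096, 0.1963]
orientation: [0.001, 0.997, -0.082, 0.003]
ft_force: [0.9, 1.2, -1.8]
grip_width: 0.0451
gripper_force: 41.4
```

```bash
python3 - <<'E'
from h import *
st()
plan((.545,-.03,.20,10,42),(.545,-.03,.2,10,60))
E
```

```text
t8.62 [ 0.5582 -0.096   0.1963] xyaw -9.4 zdir [ 0.005 -0.001 -1.   ] q [ 0.46  0.22 -0.42  1.72  0.1   1.21 -1.72] w 0.0451 F [ 0.9  1.2 -1.8] 41.4
[-0.119, -0.315, -0.019] [0.16, 0.917, -0.411] rows>=7
[0.0, 0.0, 0.0] [0.0, 0.4, 0.0] rows>=3
```

Request:
drive_tool([
  [[-0.02,-0.05,0,0.02,0.13,-0.06,1],[-0.04,-0.1,0,0.04,0.26,-0.12,1],[-0.06,-0.15,0,0.07,0.39,-0.18,1],[-0.08,-0.2,0,0.09,0.52,-0.23,1],[-0.1,-0.25,0,0.11,0.65,-0.29,1],[-0.11,-0.3,-0.02,0.14,0.78,-0.35,1],[-0.119,-0.315,-0.019,0.16,0.917,-0.411,1],[-0.119,-0.315,-0.019,0.16,0.917,-0.411,1],[-0.119,-0.315,-0.019,0.16,0.917,-0.411,1]],
])

```text
t: 9.37
position: [0.5446, -0.0363, 0.1968]
orientation: [-0.03, 0.932, 0.075, 0.354]
ft_force: [-0.2, -0.4, -2.4]
grip_width: 0.0451
gripper_force: 41.3
```

Request:
drive_tool([
  [[0,0,0,0,0.13,0,1],[0,0,0,0,0.27,0,1],[0,0,0,0,0.4,0,1],[0,0,0,0,0.4,0,1],[0,0,0,0,0.4,0,1]],
])

```text
t: 9.78
position: [0.563, -0.0459, 0.2243]
orientation: [-0.045, 0.89, 0.074, 0.447]
ft_force: [0.1, -1.8, 0.9]
grip_width: 0.0451
gripper_force: 41.4
```

```bash
python3 - <<'E'
from h import *
st()
from station import grab_frame
o=[]
for n in('side','top'):
    f=grab_frame(n); u,v=proj(f,cur()[0]); u,v=int(u),int(v); c=f['color'][max(v-75,0):v+75,max(u-100,0):u+100]
    pickle.dump(f,open(n+'2.pkl','wb')); print(n,u,v); o.append(cv2.resize(c,(400,300),interpolation=cv2.INTER_CUBIC))
cv2.imwrite('pics/c2.png',np.hstack(o)[...,::-1])
plan((.545,-.03,.2,10,60))
E
```

```text
t9.78 [ 0.563  -0.0459  0.2243] xyaw 8.8 zdir [ 0.789  0.147 -0.596] q [ 0.64 -0.22 -0.41  2.4  -1.48  0.39  0.07] w 0.0451 F [ 0.1 -1.8  0.9] 41.4
side 299 158
top 313 174
[-0.157, -0.091, 0.014] [-0.011, 0.142, -0.018] rows>=1
```

View pics/c2.png

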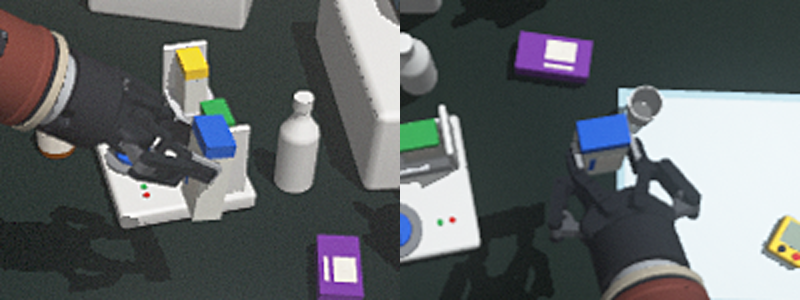

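```bash
python3 - <<'E'
from h import *
plan((.62,-.01,.18,10,50),(.62,-.01,.15,10,60))
E
```

```text
[-0.009, -0.123, 0.384] [-0.013, -0.08, -0.017] rows>=2
[-0.115, 0.0, 0.096] [0.0, 0.222, 0.0] rows>=2
```

Request:
drive_tool([
  [[0,-0.06,0.19,-0.01,-0.08,0,1],[0,-0.123,0.384,-0.01,-0.08,0,1],[0,-0.123,0.384,-0.01,-0.08,0,1],[0,-0.123,0.384,-0.01,-0.08,0,1],[0,-0.123,0.384,-0.01,-0.08,0,1]],
])

```text
t: 10.3
position: [0.6204, -0.0036, 0.1814]
orientation: [-0.044, 0.905, 0.078, 0.416]
ft_force: [0.3, -0.4, -2.4]
grip_width: 0.0451
gripper_force: 42.1
```

```bash
python3 - <<'E'
from h import *
st()
plan((.62,-.01,.14,10,60))
E
```

```text
t10.30 [ 0.6204 -0.0036  0.1814] xyaw 9.2 zdir [ 0.747  0.143 -0.65 ] q [ 0.37 -0.03 -0.34  2.3  -1.49  0.18  0.04] w 0.0451 F [ 0.3 -0.4 -2.4] 42.1
[-0.162, 0.034, 0.128] [-0.014, 0.234, -0.013] rows>=2
```

```bash
python3 - <<'E'
from h import *
plan((.64,-.14,.20,-10,36),(.655,-.26,.20,-22,36),(.66,-.262,.15,-22,60))
E
```

```text
[0.062, 0.687, -0.085] [-0.318, -0.293, 0.318] rows>=4
[0.144, 0.578, 0.105] [-0.157, 0.0, 0.216] rows>=3
[-0.125, -0.0, 0.218] [-0.0, 0.533, 0.0] rows>=4
```

Request:
drive_tool([
  [[0.02,0.14,-0.02,-0.06,-0.06,0.06,1],[0.03,0.28,-0.04,-0.13,-0.12,0.13,1],[0.04,0.42,-0.06,-0.19,-0.18,0.19,1],[0.05,0.56,-0.08,-0.26,-0.24,0.26,1],[0.062,0.687,-0.085,-0.318,-0.293,0.318,1],[0.062,0.687,-0.085,-0.318,-0.293,0.318,1]],
])

```text
t: 10.8
position: [0.6284, -0.0575, 0.1898]
orientation: [-0.023, 0.932, 0.008, 0.362]
ft_force: [-0.1, 1.2, -2.2]
grip_width: 0.0447
gripper_force: 42.2
```

Request:
drive_tool([
  [[0.04,0.14,0.02,-0.04,0,0.05,1],[0.07,0.28,0.05,-0.08,0,0.1,1],[0.1,0.42,0.08,-0.12,0,0.16,1],[0.144,0.578,0.105,-0.157,0,0.216,1],[0.144,0.578,0.105,-0.157,0,0.216,1],[0.144,0.578,0.105,-0.157,0,0.216,1]],
])

```text
t: 11.3
position: [0.668, -0.1735, 0.1895]
orientation: [0.003, 0.928, -0.094, 0.359]
ft_force: [-0.1, 1.3, -2.0]
grip_width: 0.0454
gripper_force: 42.1
```

```bash
python3 - <<'E'
from h import *
st()
plan((.66,-.262,.15,-22,60))
E
```

```text
t11.30 [ 0.668  -0.1735  0.1895] xyaw -13.4 zdir [ 0.667 -0.074 -0.742] q [ 0.52  0.1  -0.3   2.07 -0.21  0.25 -1.36] w 0.0454 F [-0.1  1.3 -2. ] 42.1
[-0.085, 0.454, 0.152] [-0.254, 0.407, 0.105] rows>=4
```

Request:
drive_tool([
  [[-0.02,0.1,0.03,-0.05,0.05,0.02,1],[-0.04,0.2,0.06,-0.1,0.12,0.04,1],[-0.06,0.3,0.09,-0.16,0.2,0.06,1],[-0.08,0.4,0.12,-0.21,0.3,0.08,1],[-0.085,0.454,0.152,-0.254,0.407,0.105,1],[-0.085,0.454,0.152,-0.254,0.407,0.105,1],[-0.085,0.454,0.152,-0.254,0.407,0.105,1],[-0.085,0.454,0.152,-0.254,0.407,0.105,1]],
])

```text
t: 11.97
position: [0.6608, -0.2696, 0.1957]
orientation: [0.071, 0.894, -0.149, 0.416]
ft_force: [0.9, 0.9, 0.2]
grip_width: 0.0448
gripper_force: 42.3
```

```bash
python3 - <<'E'
from h import *
st()
plan((.66,-.262,.15,-22,60))
E
```

```text
t11.97 [ 0.6608 -0.2696  0.1957] xyaw -18.8 zdir [ 0.723 -0.251 -0.644] q [ 0.87  0.14 -0.58  2.11  1.13  0.09 -2.66] w 0.0448 F [0.9 0.9 0.2] 42.3
[-0.185, -0.035, 0.135] [-0.053, 0.224, 0.041] rows>=2
```

```bash
python3 - <<'E'
from h import *
from station import arm; print(arm.get_state()['qpos'][6])
plan((.62,-.26,.19,-20,15),(.62,-.26,.19,20,15),(.62,-.26,.19,30,35),(.62,-.26,.15,30,60))
E
```

```text
-2.6554516547919134
[-0.156, 0.021, -0.141] [-0.009, -0.776, 0.021] rows>=5
[0.0, 0.0, 0.0] [0.23, 0.0, -0.859] rows>=6
[0.0, 0.0, 0.0] [0.094, 0.443, -0.202] rows>=4
[-0.115, 0.0, 0.164] [0.0, 0.556, -0.0] rows>=4
```

Request:
drive_tool([
  [[-0.03,0,-0.03,0,-0.15,0,1],[-0.06,0,-0.06,0,-0.3,0,1],[-0.09,0.01,-0.09,0,-0.45,0.01,1],[-0.12,0.02,-0.12,0,-0.6,0.02,1],[-0.156,0.021,-0.141,0,-0.776,0.02,1],[-0.156,0.021,-0.141,0,-0.776,0.02,1],[-0.156,0.021,-0.141,0,-0.776,0.02,1]],
])

```text
t: 12.55
position: [0.6201, -0.2613, 0.1931]
orientation: [0.017, 0.976, -0.176, 0.128]
ft_force: [0.5, 0.0, -1.2]
grip_width: 0.0448
gripper_force: 42.2
```

```bash
python3 - <<'E'
from h import *
st()
plan((.62,-.26,.19,20,15),(.62,-.26,.19,30,35),(.62,-.26,.15,30,60))
E
```

```text
t12.55 [ 0.6201 -0.2613  0.1931] xyaw -20.5 zdir [ 0.244 -0.078 -0.967] q [ 1.09  0.39 -0.94  1.68  0.39  0.99 -1.87] w 0.0448 F [ 0.5  0.  -1.2] 42.2
[-0.007, -0.006, 0.014] [0.217, -0.002, -0.87] rows>=6
[0.0, 0.0, 0.0] [0.094, 0.443, -0.202] rows>=4
[-0.115, 0.0, 0.164] [0.0, 0.556, -0.0] rows>=4
```

Request:
drive_tool([
  [[0,0,0,0.04,0,-0.15,1],[0,0,0,0.08,0,-0.3,1],[0,0,0,0.12,0,-0.45,1],[0,0,0,0.15,0,-0.6,1],[0,0,0,0.19,0,-0.75,1],[0,0,0.01,0.217,0,-0.87,1],[0,0,0.01,0.217,0,-0.87,1],[0,0,0.01,0.217,0,-0.87,1]],
])

```text
t: 13.22
position: [0.6209, -0.2605, 0.189]
orientation: [-0.022, 0.976, 0.171, 0.131]
ft_force: [0.0, -0.1, -2.0]
grip_width: 0.0448
gripper_force: 42.2
```

Request:
drive_tool([
  [[0,0,0,0.03,0.12,-0.05,1],[0,0,0,0.05,0.24,-0.1,1],[0,0,0,0.07,0.34,-0.15,1],[0,0,0,0.094,0.443,-0.2,1],[0,0,0,0.094,0.443,-0.2,1],[0,0,0,0.094,0.443,-0.2,1]],
])

```text
t: 13.72
position: [0.6197, -0.2615, 0.1883]
orientation: [-0.078, 0.922, 0.244, 0.292]
ft_force: [-0.4, 0.7, -0.7]
grip_width: 0.0452
gripper_force: 42.2
```

```bash
python3 - <<'E'
from h import *
st()
plan((.62,-.26,.15,30,60))
E
```

```text
t13.72 [ 0.6197 -0.2615  0.1883] xyaw 29.7 zdir [ 0.499  0.286 -0.818] q [ 1.57  0.62 -1.28  1.75  0.12  0.81 -0.65] w 0.0452 F [-0.4  0.7 -0.7] 42.2
[-0.106, -0.005, 0.159] [0.004, 0.553, -0.005] rows>=4
```

Request:
drive_tool([
  [[-0.02,0,0.04,0,0.11,0,1],[-0.04,0,0.07,0,0.22,0,1],[-0.06,0,0.1,0,0.33,0,1],[-0.08,0,0.13,0,0.44,0,1],[-0.106,-0.005,0.159,0,0.553,0,1],[-0.106,-0.005,0.159,0,0.553,0,1],[-0.106,-0.005,0.159,0,0.553,0,1],[-0.106,-0.005,0.159,0,0.553,0,1]],
])

```text
t: 14.38
position: [0.6224, -0.258, 0.1526]
orientation: [-0.129, 0.836, 0.226, 0.483]
ft_force: [0.2, 0.7, -1.0]
grip_width: 0.0452
gripper_force: 42.3
```

```bash
python3 - <<'E'
from h import *
st()
plan((.62,-.26,.12,30,60),(.62,-.26,.068,30,60))
E
```

```text
t14.38 [ 0.6224 -0.258   0.1526] xyaw 30.3 zdir [ 0.75   0.434 -0.499] q [ 1.75  0.9  -1.3   1.91 -0.27  0.53 -0.05] w 0.0452 F [ 0.2  0.7 -1. ] 42.3
[-0.149, 0.002, 0.068] [-0.001, -0.001, 0.004] rows>=1
[-0.225, 0.0, 0.13] [0.0, 0.0, 0.0] rows>=2
```

```bash
python3 - <<'E'
from h import *
from station import grab_frame
o=[]
for n in('side','top'):
    f=grab_frame(n); u,v=proj(f,cur()[0]); u,v=int(u),int(v); 
    o.append(cv2.resize(f['color'][v-75:v+75,u-100:u+100],(400,300),interpolation=cv2.INTER_CUBIC)); o.append(cv2.resize(f['color'],(400,300),interpolation=cv2.INTER_AREA))
cv2.imwrite('pics/c3.png',np.vstack([np.hstack(o[:2]),np.hstack(o[2:])])[...,::-1])
E
```

```text
(no output)
```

View pics/c3.png

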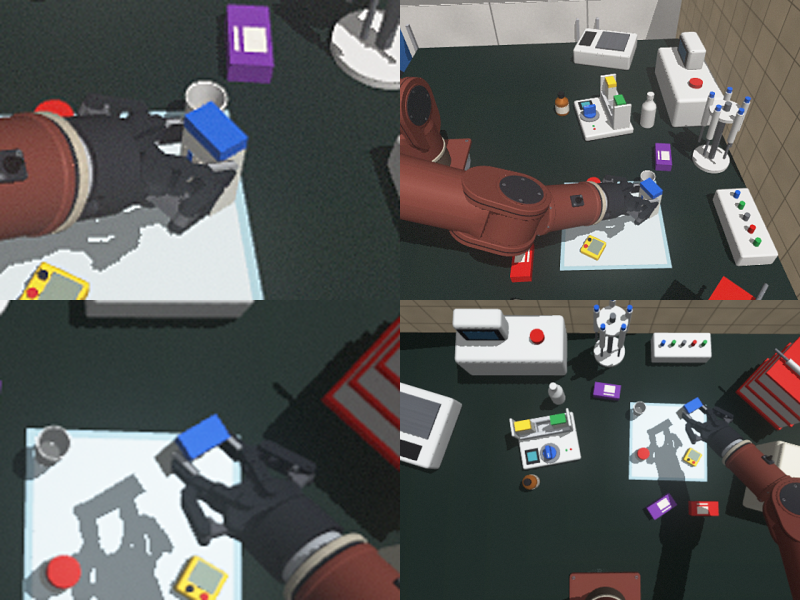

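The side and top views show the cartridge held upright, blue top up at about (645,190) and (695,405) in the tiled picture, with nothing else disturbed. Next I'll lower it onto the mat.

Request:
drive_tool([
  [[-0.08,0,0.045,0,0,0,1],[-0.16,0,0.09,0,0,0,1],[-0.24,0,0.138,0,0,0,1],[-0.32,0,0.185,0,0,0,1],[-0.355,0,0.205,0,0,0,1],[-0.355,0,0.205,0,0,0,1],[-0.355,0,0.205,0,0,0,1],[-0.355,0,0.205,0,0,0,1]],
])

```text
t: 15.15
position: [0.6222, -0.2596, 0.0706]
orientation: [-0.128, 0.835, 0.225, 0.485]
ft_force: [-0.1, 0.1, -1.6]
grip_width: 0.0452
gripper_force: 42.3
```

```bash
python3 - <<'E'
from h import *
st()
plan((.62,-.26,.065,30,60.3))
E
```

```text
t15.15 [ 0.6222 -0.2596  0.0706] xyaw 30.4 zdir [ 0.752  0.433 -0.497] q [ 1.7   1.04 -1.21  1.93 -0.22  0.44  0.05] w 0.0452 F [-0.1  0.1 -1.6] 42.3
[-0.029, -0.004, 0.005] [0.002, 0.002, 0.005] rows>=1
```

Request:
drive_tool([
  [[-0.01,0,0.005,0,0,0,1],[-0.015,0,0.0085,0,0,0,1],[-0.02,0,0.0115,0,0,0,1],[-0.02,0,0.0115,0,0,0,1]],
])

```text
t: 15.48
position: [0.6218, -0.2597, 0.065]
orientation: [-0.129, 0.835, 0.224, 0.485]
ft_force: [-0.4, -0.7, 3.7]
grip_width: 0.0452
gripper_force: 42.6
```

Request:
drive_tool([
  [[-0.005,0,0.003,0,0,0,1],[-0.009,0,0.005,0,0,0,1],[-0.009,0,0.005,0,0,0,1]],
])

```text
t: 15.73
position: [0.6226, -0.2595, 0.0649]
orientation: [-0.129, 0.835, 0.224, 0.486]
ft_force: [-7.2, -2.4, 16.4]
grip_width: 0.045
gripper_force: 43.8
```

Request:
drive_tool([
  [[0.008,0,-0.004,0,0,0,1],[0.008,0,-0.004,0,0,0,0.2],[0.008,0,-0.004,0,0,0,-0.1],[0.008,0,-0.004,0,0,0,-0.4],[0.008,0,-0.004,0,0,0,-0.4],[0.008,0,-0.004,0,0,0,-0.4],[0.008,0,-0.08,0,0,0,-0.4],[0.008,0,-0.2,0,0,0,-0.4],[0.008,0,-0.4,0,0,0,-0.4],[0.008,0,-0.6,0,0,0,-0.4],[0.008,0,-0.6,0,0,0,-0.4],[0.008,0,-0.6,0,0,0,-0.4]],
])

```text
t: 16.73
position: [0.5306, -0.3142, 0.1234]
orientation: [-0.127, 0.836, 0.223, 0.485]
ft_force: [0.5, 0.7, -1.7]
grip_width: 0.06
gripper_force: 0.0
```

```bash
python3 - <<'E'
from h import *
st()
from station import grab_frame
t,s=grab_frame('top'),grab_frame('side')
B=(100,125)
pe=np.array([.6225+.0117*.866,-.2595+.0117*.5,.09]); print('expected',pe,proj(t,pe),proj(s,pe))
u,v=map(int,proj(t,pe)); c,a,box,m,h=blob(t,(u-22,v-22,44,44),B,110,60)
P=np.array([plane(t,p,.09)[:2] for p in box]); print('top',c,a,plane(t,c,.09)); print(P)
u,v=map(int,proj(s,pe)); d,e,_,m,h=blob(s,(u-25,v-25,50,50),B,110,60); print('side',d,e,np.percentile(h[...,2][m>0],[5,25,50,75,95]))
o=[cv2.resize(f['color'][int(v)-60:int(v)+60,int(u)-80:int(u)+80],(400,300),interpolation=cv2.INTER_CUBIC) for f,(u,v) in((s,proj(s,pe)),(t,proj(t,pe)))]
cv2.imwrite('pics/c4.png',np.hstack(o)[...,::-1])
E
```

```text
t16.73 [ 0.5306 -0.3142  0.1234] xyaw 30.1 zdir [ 0.754  0.429 -0.498] q [ 1.94  0.93 -1.27  1.95 -0.27  0.65  0.1 ] w 0.0600 F [ 0.5  0.7 -1.7] 0.0
expected [ 0.6326322 -0.25365    0.09     ] (np.float64(397.93780988569495), np.float64(157.04045461891343)) (np.float64(346.58486612069896), np.float64(293.0637319933694))
top [397.11155378 158.02390438] 251 [ 0.63034749 -0.25168136  0.09      ]
[[ 0.63038202 -0.22397752]
 [ 0.65462639 -0.26647743]
 [ 0.63031667 -0.27928997]
 [ 0.60622068 -0.23685291]]
side [346.38815789 295.50877193] 456 [111.   209.   222.   223.   226.25]
```

View pics/c4.png

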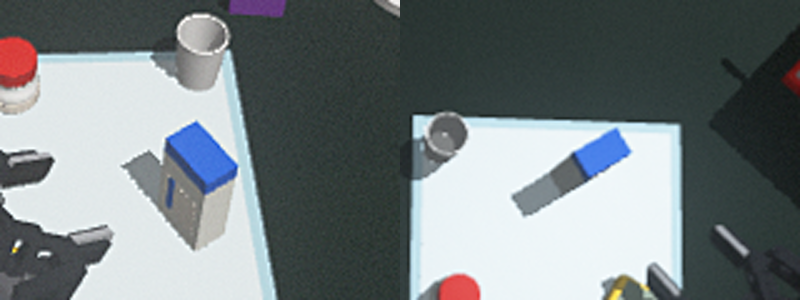

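It stands upright on the mat, cap at about (397,158) in the top view. That gives a centre of (0.6315, -0.2527) and a yaw of 30°. Next I'll regrip it from above across its thickness.

```bash
python3 - <<'E'
from h import *
plan((.52,-.31,.24,45,22),(.57,-.28,.24,85,0),(.6315,-.2527,.20,120,0),(.6315,-.2527,.06,120,0))
E
```

```text
[0.484, -0.031, -0.334] [0.224, -0.843, -0.254] rows>=6
[0.262, 0.071, 0.106] [0.171, -0.469, -0.878] rows>=7
[0.163, 0.294, 0.2] [0.0, 0.0, -0.778] rows>=5
[0.0, 0.0, 0.7] [0.0, 0.0, 0.0] rows>=4
```

Request:
drive_tool([
  [[0.1,0,-0.07,0.03,-0.14,-0.04,-0.4],[0.2,0,-0.14,0.07,-0.28,-0.08,-0.4],[0.3,0,-0.2,0.11,-0.42,-0.12,-0.4],[0.4,-0.02,-0.27,0.15,-0.56,-0.17,-0.4],[0.484,-0.03,-0.334,0.19,-0.7,-0.21,-0.4],[0.484,-0.03,-0.334,0.224,-0.843,-0.254,-0.4],[0.484,-0.03,-0.334,0.224,-0.843,-0.254,-0.4]],
])

```text
t: 17.42
position: [0.5258, -0.3037, 0.2444]
orientation: [-0.07, 0.904, 0.383, 0.175]
ft_force: [1.4, 1.2, 0.1]
grip_width: 0.0599
gripper_force: 0.0
```

Request:
drive_tool([
  [[0.04,0.01,0.02,0.03,-0.07,-0.13,-0.4],[0.08,0.02,0.03,0.05,-0.14,-0.26,-0.4],[0.12,0.03,0.05,0.07,-0.2,-0.38,-0.4],[0.16,0.04,0.06,0.1,-0.27,-0.5,-0.4],[0.2,0.05,0.08,0.12,-0.33,-0.63,-0.4],[0.23,0.06,0.09,0.15,-0.4,-0.75,-0.4],[0.262,0.071,0.106,0.171,-0.469,-0.878,-0.4],[0.262,0.071,0.106,0.171,-0.469,-0.878,-0.4]],
])

```text
t: 18.08
position: [0.5724, -0.2747, 0.2388]
orientation: [-0.001, 0.732, 0.681, 0.0]
ft_force: [1.1, 2.3, -0.4]
grip_width: 0.0601
gripper_force: 0.0
```

```bash
python3 - <<'E'
from h import *
st()
plan((.6315,-.2527,.20,120,0),(.6315,-.2527,.06,120,0))
E
```

```text
t18.08 [ 0.5724 -0.2747  0.2388] xyaw 85.8 zdir [-0.001  0.002 -1.   ] q [ 1.16  0.53 -1.1   1.47  0.47  1.43 -0.03] w 0.0601 F [ 1.1  2.3 -0.4] 0.0
[0.131, 0.287, 0.194] [-0.0, -0.002, -0.759] rows>=5
[0.0, 0.0, 0.7] [0.0, 0.0, 0.0] rows>=4
```

Request:
drive_tool([
  [[0.02,0.06,0.04,0,0,-0.14,-0.4],[0.05,0.12,0.08,0,0,-0.28,-0.4],[0.08,0.18,0.12,0,0,-0.42,-0.4],[0.11,0.24,0.16,0,0,-0.56,-0.4],[0.131,0.287,0.194,0,0,-0.68,-0.4],[0.131,0.287,0.194,0,0,-0.759,-0.4],[0.131,0.287,0.194,0,0,-0.759,-0.4],[0.131,0.287,0.194,0,0,-0.759,-0.4]],
])

```text
t: 18.75
position: [0.6293, -0.2593, 0.2002]
orientation: [-0.001, 0.508, 0.862, 0.001]
ft_force: [0.1, -0.2, 0.1]
grip_width: 0.0597
gripper_force: 0.0
```

```bash
python3 - <<'E'
from h import *
st()
plan((.6315,-.2527,.06,120,0))
E
```

```text
t18.75 [ 0.6293 -0.2593  0.2002] xyaw 119.0 zdir [-0.001  0.003 -1.   ] q [ 1.06  0.69 -1.15  1.4   0.63  1.45  0.43] w 0.0597 F [ 0.1 -0.2  0.1] 0.0
[0.022, 0.025, 0.701] [0.001, -0.003, -0.023] rows>=4
```

Request:
drive_tool([
  [[0.022,0.025,0.15,0,0,-0.023,-0.4],[0.022,0.025,0.3,0,0,-0.023,-0.4],[0.022,0.025,0.42,0,0,-0.023,-0.4],[0.022,0.025,0.42,0,0,-0.023,-0.4],[0.022,0.025,0.42,0,0,-0.023,-0.4]],
])

```text
t: 19.17
position: [0.6311, -0.2536, 0.117]
orientation: [-0.001, 0.5, 0.866, 0.0]
ft_force: [0.7, 0.1, 0.6]
grip_width: 0.0599
gripper_force: 0.0
```

```bash
python3 - <<'E'
from h import *
st()
plan((.6315,-.2527,.06,120,0))
E
```

```text
t19.17 [ 0.6311 -0.2536  0.117 ] xyaw 120.0 zdir [-0.002  0.001 -1.   ] q [ 1.04  0.76 -1.11  1.49  0.69  1.33  0.4 ] w 0.0599 F [0.7 0.1 0.6] 0.0
[0.002, 0.004, 0.285] [-0.001, -0.002, 0.001] rows>=2
```

Request:
drive_tool([
  [[0.002,0.004,0.1,0,0,0,-0.4],[0.002,0.004,0.2,0,0,0,-0.4],[0.002,0.004,0.285,0,0,0,-0.4],[0.002,0.004,0.285,0,0,0,-0.4],[0.002,0.004,0.285,0,0,0,0],[0.002,0.004,0.285,0,0,0,0.15],[0.002,0.004,0.285,0,0,0,0.25],[0.002,0.004,0.285,0,0,0,1],[0.002,0.004,0.285,0,0,0,1],[0.002,0.004,0.285,0,0,0,1],[0.002,0.004,0.285,0,0,0,1]],
], squeeze=40)

```text
t: 20.08
position: [0.6332, -0.2527, 0.0621]
orientation: [0.001, 0.499, 0.867, 0.0]
ft_force: [-0.6, -0.7, 6.9]
grip_width: 0.0279
gripper_force: 42.9
```

```bash
python3 - <<'E'
from h import *
st()
plan((.6315,-.2527,.23,120,0),(.60,-.07,.23,110,0),(.595,.10,.23,100.3,0),(.595,.1975,.20,100.3,0))
E
```

```text
t20.08 [ 0.6332 -0.2527  0.0621] xyaw 120.2 zdir [ 0.002 -0.001 -1.   ] q [ 1.02  0.81 -1.07  1.53  0.74  1.25  0.37] w 0.0279 F [-0.6 -0.7  6.9] 42.9
[0.003, -0.006, -0.84] [0.002, 0.002, 0.004] rows>=5
[0.87, 0.32, 0.0] [0.0, 0.0, 0.222] rows>=5
[0.807, 0.267, 0.0] [0.0, 0.0, 0.216] rows>=5
[0.48, 0.087, 0.15] [0.0, 0.0, 0.0] rows>=3
```

Request:
drive_tool([
  [[0,0,-0.1,0,0,0,1],[0,0,-0.28,0,0,0,1],[0,0,-0.46,0,0,0,1],[0,0,-0.64,0,0,0,1],[0,0,-0.84,0,0,0,1],[0,0,-0.84,0,0,0,1]],
])

```text
t: 20.58
position: [0.6353, -0.2519, 0.2373]
orientation: [0.005, 0.499, 0.867, 0.001]
ft_force: [0.4, 0.7, -1.1]
grip_width: 0.0274
gripper_force: 42.2
```

Request:
drive_tool([
  [[0.15,0.05,0,0,0,0.04,1],[0.32,0.12,0,0,0,0.08,1],[0.5,0.18,0,0,0,0.12,1],[0.7,0.26,0,0,0,0.17,1],[0.87,0.32,0,0,0,0.222,1],[0.87,0.32,0,0,0,0.222,1]],
])

```text
t: 21.08
position: [0.5986, -0.0598, 0.2298]
orientation: [0.0, 0.568, 0.823, 0.001]
ft_force: [0.0, 1.6, 0.1]
grip_width: 0.0275
gripper_force: 42.0
```

Request:
drive_tool([
  [[0.15,0.05,0,0,0,0.04,1],[0.32,0.1,0,0,0,0.08,1],[0.5,0.16,0,0,0,0.13,1],[0.68,0.22,0,0,0,0.18,1],[0.807,0.267,0,0,0,0.216,1],[0.807,0.267,0,0,0,0.216,1]],
])

```text
t: 21.58
position: [0.593, 0.1077, 0.2294]
orientation: [-0.0, 0.637, 0.771, 0.002]
ft_force: [-1.0, 1.4, -0.8]
grip_width: 0.0274
gripper_force: 42.0
```

```bash
python3 - <<'E'
from h import *
st()
plan((.595,.1975,.20,100.3,0))
E
```

```text
t21.58 [0.593  0.1077 0.2294] xyaw 100.9 zdir [ 0.001  0.003 -1.   ] q [ 0.63  0.49 -1.18  1.57  0.46  1.39 -0.4 ] w 0.0274 F [-1.   1.4 -0.8] 42.0
[0.438, 0.095, 0.148] [0.002, -0.003, 0.014] rows>=3
```

Request:
drive_tool([
  [[0.15,0.03,0.05,0,0,0.01,1],[0.3,0.06,0.1,0,0,0.01,1],[0.438,0.095,0.148,0,0,0.01,1],[0.438,0.095,0.148,0,0,0.01,1],[0.438,0.095,0.148,0,0,0.01,1],[0.438,0.095,0.148,0,0,0.01,1]],
])

```text
t: 22.08
position: [0.5977, 0.189, 0.1988]
orientation: [0.0, 0.643, 0.766, -0.0]
ft_force: [0.2, -0.2, -1.4]
grip_width: 0.0277
gripper_force: 41.9
```

```bash
python3 - <<'E'
from h import *
st()
from station import grab_frame
o=[]; p=cur()[0]
for n in('side','top'):
    f=grab_frame(n); pickle.dump(f,open(n+'5.pkl','wb')); u,v=map(int,proj(f,p)); print(n,proj(f,p+[0,0,.028]))
    o.append(cv2.resize(f['color'][max(v-60,0):max(v-60,0)+120,u-80:u+80],(400,300),interpolation=cv2.INTER_CUBIC)); print(u-80,v-60)
cv2.imwrite('pics/c5.png',np.hstack(o)[...,::-1])
E
```

```text
t22.08 [0.5977 0.189  0.1988] xyaw 100.0 zdir [ 0.    -0.001 -1.   ] q [ 0.44  0.56 -1.13  1.54  0.51  1.37 -0.57] w 0.0277 F [ 0.2 -0.2 -1.4] 41.9
side (np.float64(303.63863374850314), np.float64(88.7883495515105))
223 39
top (np.float64(189.02960679674936), np.float64(157.54733778398722))
112 100
```

View pics/c5.png

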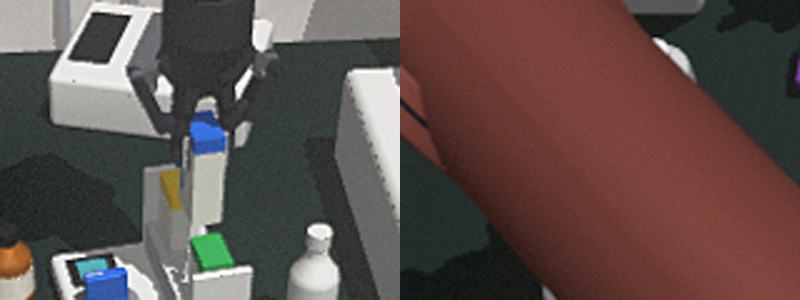

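The side view shows the cartridge upright in the jaws above the bay, cap at about (305,92). The arm blocks the top view. The grips centred it, so I'll correct the position and lower.

```bash
python3 - <<'E'
from h import *
plan((.595,.1975,.15,100.3,0))
E
```

```text
[0.05, -0.007, 0.246] [0.001, 0.001, -0.009] rows>=2
```

Request:
drive_tool([
  [[0.04,-0.007,0,0,0,-0.008,1],[0.05,-0.007,0.04,0,0,-0.008,1],[0.05,-0.007,0.1,0,0,-0.008,1],[0.05,-0.007,0.18,0,0,-0.008,1],[0.05,-0.007,0.246,0,0,-0.008,1],[0.05,-0.007,0.246,0,0,-0.008,1],[0.05,-0.007,0.246,0,0,-0.008,1],[0.05,-0.007,0.246,0,0,-0.008,1]],
])

```text
t: 22.85
position: [0.5945, 0.1993, 0.15]
orientation: [0.0, 0.64, 0.768, 0.0]
ft_force: [1.0, 1.0, -1.2]
grip_width: 0.0277
gripper_force: 41.9
```

```bash
python3 - <<'E'
from h import *
st()
plan((.595,.1975,.13,100.3,0))
from station import grab_frame
s=grab_frame('side');t=pickle.load(open('side0.pkl','rb'))
p=cur()[0]; 
for z in(.028,):
  e=p+[0,0,z]; d,a,_,m,h=blob(s,(280,85,60,60),(100,125),110,60); print('cap side',d,a,'pred top-centre',proj(s,e))
  c,a,_,_,_=blob(s,(280,85,60,60),(100,125),110,205); print('bright',c,a,plane(s,c,e[2]))
f=s['color'][85:165,275:345]; cv2.imwrite('pics/c6.png',cv2.resize(f,(700,600),interpolation=cv2.INTER_CUBIC)[...,::-1])
E
```

```text
t22.85 [0.5945 0.1993 0.15  ] xyaw 100.4 zdir [ 0.  0. -1.] q [ 0.41  0.6  -1.11  1.6   0.55  1.29 -0.61] w 0.0277 F [ 1.   1.  -1.2] 41.9
[-0.009, 0.001, 0.1] [0.001, -0.0, 0.002] rows>=1
cap side [302.515625   108.18229167] 192 pred top-centre (np.float64(301.0487997768913), np.float64(104.93935009049873))
bright [302.1884058  107.84057971] 69 [0.59608435 0.18775572 0.17840104]
```

View pics/c6.png

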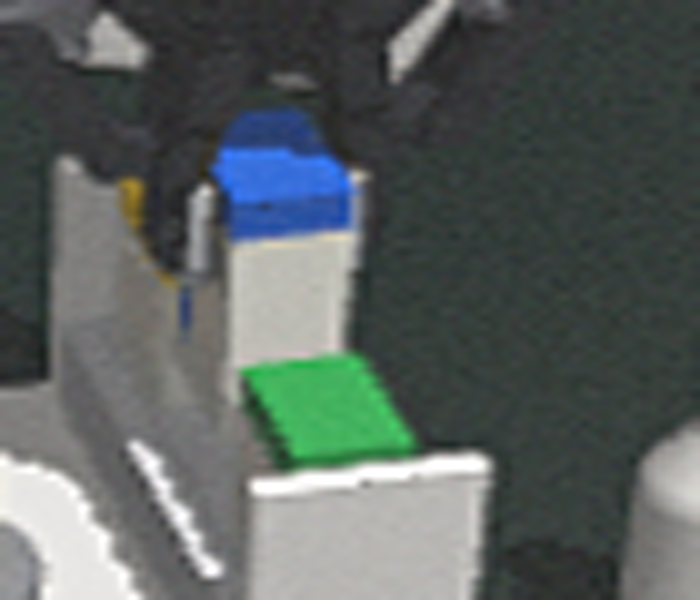

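```bash
python3 - <<'E'
from h import *
s=pickle.load(open('side0.pkl','rb')); p=cur()[0]
yv=np.array([-.179,.984,0]); xv=np.array([.984,.179,0])
for k in(-14,14): 
  for z in(.014,.028): q=proj(s,p+[0,0,z]-.023*yv+k/1000*xv); print(k,z,((q[0]-275)*10,(q[1]-85)*7.5))
g=np.array([.6044,.1448,.125])
for a in(-14,14):
  for b in(-23,23): q=proj(s,g+a/1000*xv+b/1000*yv); print('green',a,b,((q[0]-275)*10,(q[1]-85)*7.5))
E
```

```text
-14 0.014 (np.float64(226.70536000299535), np.float64(237.57048943303056))
-14 0.028 (np.float64(228.46504273701498), np.float64(198.46100736393174))
14 0.014 (np.float64(346.098709657623), np.float64(224.17410612250168))
14 0.028 (np.float64(348.91256027274324), np.float64(185.09981066839558))
green -14 -23 (np.float64(288.2189261990487), np.float64(453.04693758495097))
green -14 23 (np.float64(232.23867183328593), np.float64(362.2381803341942))
green 14 -23 (np.float64(408.52172809752574), np.float64(438.670790843405))
green 14 23 (np.float64(349.3974139728664), np.float64(348.61182592126))
```

Request:
drive_tool([
  [[-0.007,0,0.02,0,0,0,1],[-0.007,0,0.04,0,0,0,1],[-0.007,0,0.06,0,0,0,1],[-0.007,0,0.075,0,0,0,1],[-0.007,0,0.09,0,0,0,1],[-0.007,0,0.105,0,0,0,1],[-0.007,0,0.12,0,0,0,1],[-0.007,0,0.135,0,0,0,1],[-0.007,0,0.15,0,0,0,1],[-0.007,0,0.15,0,0,0,1]],
])

```text
t: 23.73
position: [0.5943, 0.1976, 0.119]
orientation: [-0.0, 0.64, 0.768, -0.0]
ft_force: [1.0, 0.2, -1.2]
grip_width: 0.0275
gripper_force: 41.9
```

```bash
python3 -c "
from h import *
st()"
```

```text
t23.73 [0.5943 0.1976 0.119 ] xyaw 100.4 zdir [-0.001 -0.    -1.   ] q [ 0.4   0.63 -1.08  1.63  0.58  1.24 -0.62] w 0.0275 F [ 1.   0.2 -1.2] 41.9
```

No contact forces, and the foot should be about 8 mm inside the well. Continuing gently.

Request:
drive_tool([
  [[0,0,0.015,0,0,0,1],[0,0,0.03,0,0,0,1],[0,0,0.045,0,0,0,1],[0,0,0.06,0,0,0,1],[0,0,0.075,0,0,0,1],[0,0,0.085,0,0,0,1],[0,0,0.095,0,0,0,1],[0,0,0.1,0,0,0,1],[0,0,0.1,0,0,0,1]],
])

```text
t: 24.48
position: [0.5945, 0.1977, 0.0995]
orientation: [0.0, 0.64, 0.768, -0.0]
ft_force: [0.4, -0.4, -2.3]
grip_width: 0.0278
gripper_force: 41.9
```

Request:
drive_tool([
  [[0,0,0.005,0,0,0,1],[0,0,0.01,0,0,0,1],[0,0,0.015,0,0,0,1],[0,0,0.015,0,0,0,1]],
])

```text
t: 24.82
position: [0.5947, 0.1979, 0.0971]
orientation: [0.0, 0.64, 0.768, 0.0]
ft_force: [-1.2, -1.0, 2.1]
grip_width: 0.0276
gripper_force: 42.3
```

Request:
drive_tool([
  [[0,0,0.005,0,0,0,1],[0,0,0.008,0,0,0,1],[0,0,0.008,0,0,0,1]],
])

```text
t: 25.07
position: [0.5948, 0.1981, 0.0969]
orientation: [0.001, 0.64, 0.768, 0.0]
ft_force: [-6.2, -2.7, 16.6]
grip_width: 0.0274
gripper_force: 44.2
```

```bash
python3 -c "
from h import *
st()"
```

```text
t25.07 [0.5948 0.1981 0.0969] xyaw 100.4 zdir [ 0.001 -0.001 -1.   ] q [ 0.38  0.65 -1.07  1.65  0.6   1.21 -0.64] w 0.0274 F [-6.2 -2.7 16.6] 44.2
```

Firm floor contact at the expected height, so it is fully home. I'll relax, open a little and rise.

Request:
drive_tool([
  [[0,0,-0.008,0,0,0,1],[0,0,-0.008,0,0,0,0.25],[0,0,-0.008,0,0,0,0.1],[0,0,-0.008,0,0,0,-0.1],[0,0,-0.008,0,0,0,-0.1],[0,0,-0.008,0,0,0,-0.1],[0,0,-0.08,0,0,0,-0.1],[0,0,-0.2,0,0,0,-0.1],[0,0,-0.4,0,0,0,-0.1],[0,0,-0.6,0,0,0,-0.1],[0,0,-0.75,0,0,0,-0.1],[0,0,-0.75,0,0,0,-0.1]],
])

```text
t: 26.07
position: [0.5962, 0.2, 0.2532]
orientation: [0.002, 0.64, 0.768, 0.004]
ft_force: [-0.6, 2.4, -0.6]
grip_width: 0.0473
gripper_force: 0.0
```

```bash
python3 - <<'E'
from h import *
st(); plan((.56,.03,.25,100,0),(.53,-.14,.25,90,0))
E
```

```text
t26.07 [0.5962 0.2    0.2532] xyaw 100.4 zdir [ 0.009  0.003 -1.   ] q [ 0.43  0.52 -1.16  1.47  0.48  1.45 -0.55] w 0.0473 F [-0.6  2.4 -0.6] 0.0
[-0.803, -0.332, 0.011] [0.012, -0.002, 0.009] rows>=5
[-0.811, -0.295, 0.0] [0.0, 0.0, 0.222] rows>=5
```

Request:
drive_tool([
  [[-0.2,-0.08,0,0,0,0,0],[-0.4,-0.16,0,0,0,0,0],[-0.6,-0.25,0,0,0,0,0],[-0.8,-0.33,0,0,0,0,0],[-0.8,-0.33,0,0,0,0,0]],
])

```text
t: 26.48
position: [0.5581, 0.0197, 0.2452]
orientation: [0.001, 0.644, 0.765, -0.002]
ft_force: [0.4, -0.7, -0.4]
grip_width: 0.0428
gripper_force: 0.0
```

Request:
drive_tool([
  [[-0.2,-0.07,0,0,0,0,0],[-0.4,-0.14,0,0,0,0,0],[-0.6,-0.22,0,0,0,0,0],[-0.8,-0.3,0,0,0,0,0],[-0.8,-0.3,0,0,0,0,0],[-0.8,-0.3,0,0,0,0,0]],
])

```text
t: 26.98
position: [0.5277, -0.1435, 0.2455]
orientation: [0.0, 0.643, 0.766, -0.0]
ft_force: [0.1, 0.7, 0.9]
grip_width: 0.0428
gripper_force: 0.0
```

```bash
python3 - <<'E'
from h import *
st()
from station import grab_frame
t,s=grab_frame('top'),grab_frame('side')
cv2.imwrite('pics/end.png',np.hstack([cv2.resize(s['color'][80:340,130:480],(400,300)),cv2.resize(t['color'][100:310,130:410],(400,300))])[...,::-1])
for n,hue,b,v in(('blue',(100,125),(180,155,35,32),200),('yellow',(20,32),(155,160,35,30),228),('green',(55,80),(205,150,35,32),160)):
    try: c,a,*_=blob(t,b,hue,110,v); print(n,a,plane(t,c,.125))
    except Exception as e: print(n,e)
E
```

```text
t26.98 [ 0.5277 -0.1435  0.2455] xyaw 100.0 zdir [ 0.    -0.001 -1.   ] q [ 1.2   0.34 -1.22  1.67  0.32  1.36  0.11] w 0.0428 F [0.1 0.7 0.9] 0.0
blue 258 [0.59463477 0.19804927 0.125     ]
yellow 270 [0.58465373 0.25096153 0.125     ]
green 253 [0.60454147 0.14436037 0.125     ]
```

View pics/end.png

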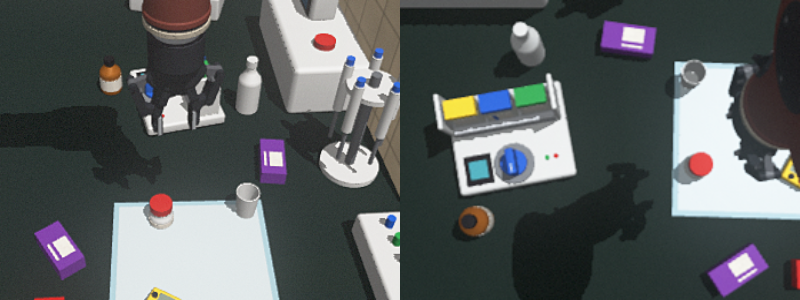

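The top view shows the blue cap at about (493,100) in line with yellow and green. It reads (0.5946, 0.1980) at seated height, the dial is still off, and everything else is in place.

```bash
python3 -c "
from station import job
print(job.close_job())"
```

```text
the job is handed in; nothing more can be done
None
```

The dial is turned fully anticlockwise (off) and the blue-topped cartridge stands upright, fully home in the middle bay and released. The job was handed in at about 27 s with nothing else visibly moved; the one doubt is that joint 7 briefly read -2.655 rad, just past its stated -2.65 limit.

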